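# Take a freshly dyed knob off the curing carriage with tongs

### The arm

A 6-joint arm with a two-finger parallel gripper is mounted at the origin on a cart in front of the work surface, level with it; the furniture and walls round the work are solid. World frame = base frame: x ahead of the robot, y to its left, z up, the work surface at z = 0. Lengths are in m, angles in rad, forces in N, time in s.
With the tool pointing down it reaches from about 0.3 to 0.775 m from the base axis. Payload 14.6 kg.
Tool frame: the origin (TCP) lies at the centre of the arm's flange, where the gripper is bolted on; the fingertips stand 199 mm ahead of it and the grasp point (between the pads) lies ctrl.tcp_to_grasp ahead of it (ctrl.tcp_to_grasp is the distance from the TCP to the grasp point, in m); z points along the fingers, y is the line along which they close (so a half turn about z gives the same grasp; the last joint's range is limited). The gripper opens to 94 mm and grips with 3 to 60 N. Pads are 16 mm wide; open, the fingers measure 119 mm over their backs; the gripper's body (75 mm by 177 mm) begins 78 mm behind the grasp point.
Start: joints at [-1.27, 0.3, 1.521, -0, 1.321, -0.067], TCP at [0.198, -0.513, 0.405] pointing down, gripper open.
Joint ranges: [-3.03, 3.03], [-0.79, 2.21], [0.23, 2.52], [-1.04, 4.18], [0, 3.07], [-2.55, 2.55]. Speed limits (rad/s): [2.22, 2.22, 2.57, 3.14, 3.14, 3.14].

### API

Orientations are given as [roll, pitch, yaw] about the fixed x, y, z axes, in that order (R = Rz(yaw) Ry(pitch) Rx(roll)).
In Python, from station import ctrl gives the robot as it stands. The module is installed in compiled form; this text tells all that it offers.
- The arm moves only by the shell command python3 -m jog 'ROWS' [OPENING] [FORCE]. ROWS is JSON, a list of rows, each a list of 6 numbers: the shift along the tool's x, y, z in cm, then the turn, a rotation vector about the tool's x, y, z in rad. In form: [[tx, ty, tz, ax, ay, az], ...]. A call has 1 to 8 rows; each row is the pose to reach, as a shift and turn from the pose commanded when the call began, along the tool's axes at that moment; what a row does not reach only later rows make up. A row lasts 1/10 s, in which the tool goes at most 50 mm and 8.59 degrees, less where a joint would pass 70% of its speed; a pose out of reach is approached as far as the arm can. A call with a gripper value outside its range is refused whole. OPENING is the opening in per cent of the stroke, from 0 (shut) to 100 (fully open), set as the call begins (- or left out, the last holds). The fingers move at their own pace and stop on an object; FORCE is the grip in N (left out, the last holds). Time passes only in rows, so rows that repeat a pose let the fingers close. It gives the time, the measured TCP pose, the force, the opening and the grip force at its end, in the units of the state.
- ctrl.get_obs(): the state, without advancing time (a new reading comes with each control period).
- ctrl.camera(name): name is "side" or "top"; returns a dict with "img" (480x640x3 uint8, blue, green, red), "intrinsics" (3x3 intrinsics, pixels), "R" (3x3) and "t" (3): a world point X has camera coordinates R X + t. Camera axes: x right, y down, z forward; pixel columns grow to the right and rows downward; lengths in m; the calibration is good to about 2 mm. A picture is of the moment at which its call begins. There is no depth.
- ctrl.hand_in(): hands the job in; it is judged then, once.
The state is a dict: "time_s": time; "qpos": joint angles; "joint_vel": joint speeds; "tau": joint torques, N m; "ee_pos": TCP position; "eef_rot": TCP orientation; "force": force on the tool from outside, world axes, zero at the start; "moment": the same for the moment, N m; "grip_width": finger opening in m; "grip_force": force on a finger pad.
Only numpy, scipy, OpenCV 4.12 (cv2) and the standard library are available. Lean on these libraries where they do the work, as an engineer would, in place of code of your own. Each camera call takes 0.05 s, during which the arm holds its last target. There are 200 camera calls.

### The job

The blue wooden knob under the white curing hood is done, but its dye is still tacky and must not be touched by the gripper. Pull the carriage out from under the hood by its red tab, all the way to the end stop, with the knob staying on it; then take up the spring tongs, close their jaws on the knob and lift it well clear of the carriage, by about 10 cm. Finish holding the knob still in the air in the tongs, leaving the carriage out and the cup, thread, tape and pot as they stand.

Things in the scene. Friction and masses are not known exactly. Their poses are not given: they have to be found in the camera images.
- station: Curing station fixed on the table: grey base 110 x 370 x 12 mm with rails along its y. Origin on the table, x away from the robot at yaw 0, z up. White lamp hood 110 mm wide (x) over y = +48 to +172 mm, roof top 103 mm high, walls 6 mm, open only towards -y. End stop (top 33 mm) at y = -184 mm.
- carriage (a joint): Slide of the aluminium carriage along the station's -y, m: 0 = deck centre at station y = +105 mm, under the hood; 0.16 = at the end stop, deck centre at y = -55 mm. Deck flat without rim, 64 (x) by 90 mm (y), top 32 mm above the table. Friction 1.5 N; it stays where left.
- carriage_tab (a point): Centre of the top of the carriage's upright red tab, 72 mm above the table; the tab is 14 mm thick (station x), 22 mm wide (station y) and 40 mm tall, 103 mm from the deck centre towards station -y, joined to the deck by a flat tongue 30 mm wide at deck height. Pinch it from above across its thickness.
- knob: Freshly dyed blue turned wooden knob, 35 mm tall, standing loose on the carriage deck: foot 26 mm diameter, and from 13 to 29 mm above its underside a straight round band of 32 mm diameter, then a domed top. Origin at the centre of its underside, z up. 25 to 50 g.
- tongs: Dark steel spring tongs, 225 mm long, 22 mm tall, 0.1 kg, lying flat. Origin on the underside, midway between the arms where to grip them (centre of mass within 8 mm); x to the jaws, y to the left arm, z up. Pivot at x = -100 mm. Arms stand open, 56 mm over their outsides at the origin. Flat red grip faces between ridges 32 mm apart (x -16 to 16). Grip across y from above; carry at 43 mm width.
- tongs_jaw (a point): Point midway between the red jaw pads, x = +85, z = 11 mm in the tongs' frame. Pads: x +71 to +103, z 0 to 22 mm. Width over the arms at the origin / jaw gap: 56/75 mm open, 42/50 mm (grip faces parallel), 32/32 mm (pads parallel), 26/21 mm shut. Spring force on each finger: 4 N open, 7 N at 32 mm; grip with 20 to 40 N to hold a thing in the jaws.
- tongs_left: Left arm of the tongs (at +y of the tongs). Origin at its pivot; its x axis is parallel to the tongs' x axis when the jaw gap is 32 mm, and turned 0.12 rad outwards when the tongs are open.
- tongs_right: Right arm of the tongs (at -y of the tongs), mirror image of the left one.
- dye_pot: Bystander: small clear pot with a black lid, 54 mm diameter, 44 mm tall; origin at its underside. Leave alone.
- thread: Bystander: cone of undyed thread, 60 mm diameter, 82 mm tall; origin at its underside. Leave alone.
- cup: Bystander: clear plastic cup, 70 mm diameter, 81 mm tall; origin at its underside. Leave alone.
- tape: Bystander: roll of masking tape lying flat, 100 mm diameter, 25 mm tall; origin at its underside. Leave alone.

How it is judged:
On the way, in this order (a step that is already met when the one before it is completed fails the run):
1. the carriage is at its end stop with the knob standing on it (value of joint carriage above 0.154 m and contact force between knob and station above 0.05 N and angle between knob's own z axis and vertical below 0.2 rad and height (world z) of knob below 0.036 m), for 0.2 s.
2. the knob is held between both jaws of the tongs, clear of the carriage (contact force between knob and tongs_left above 1 N and contact force between knob and tongs_right above 1 N and contact force between the fingers and tongs above 2 N and contact force between knob and station below 0.05 N and contact force between knob and the fingers below 0.05 N and height (world z) of knob above 0.05 m), for 0.2 s.
At the end, for the whole second after the job is handed in: Gripper holds the tongs (over 2 N); both jaws press the knob (over 1 N each), foot within 50 mm of mid-jaw; knob underside over 92 mm above the table (60 mm over deck), slower than 3 cm/s, touching neither station nor fingers; tongs above 60 mm; carriage within 10 mm of its stop (contact force between knob and tongs_left above 1 N and contact force between knob and tongs_right above 1 N and contact force between the fingers and tongs above 2 N and contact force between knob and station below 0.05 N and contact force between knob and the fingers below 0.05 N and height (world z) of knob above 0.092 m and height (world z) of tongs above 0.06 m and linear speed of knob below 0.03 m/s and distance between knob and tongs_jaw below 0.05 m and value of joint carriage above 0.15 m); the arm keeps its last pose, push and grip.
It fails at once if the gripper touches the knob itself (contact force between knob and the fingers above 0.3 N or contact force between knob and the arm above 0.3 N).
It fails at once if the knob falls off the carriage or is dropped (height (world z) of knob below 0.024 m).
It fails at once if a bystander is moved by more than 25 mm (distance of any of dye_pot, thread, cup, tape from where it was at the start of the episode above 0.025 m).
It also fails if it takes over 61 s, if anything falls off the work surface, if the arm or the gripper's body presses on something with over 40 N, if the wrist force passes 120 N, or if a joint passes its speed limit or range.

## Working session

There is one attempt and no reset: what is moved stays moved. The work goes in short steps, Python scripts to look and compute and a shell command to move; the robot and the scene stay as the last step left them, time stands still between calls to the robot, and variables do not carry over. Pictures are saved under pics/ and viewed, at most 12 in all, crops included, and the job is handed in when it is done.

```bash
mkdir -p pics; python3 - <<'E'
from station import ctrl
import cv2,numpy as np
print(ctrl.tcp_to_grasp)
o=ctrl.get_obs();print(o)
for n in("top","side"):
    c=ctrl.camera(n);cv2.imwrite(f"pics/{n}0.png",c["img"]);print(n,c["intrinsics"],c["R"],c["t"])
E
```

```text
0.1804
{'time_s': 0.0, 'qpos': array([-1.26961691e+00,  3.00470069e-01,  1.52154263e+00, -1.45927677e-05,
        1.32072325e+00, -6.65755716e-02]), 'joint_vel': array([-2.76857653e-05, -3.30506287e-04,  1.06494154e-03,  2.99779718e-04,
        1.21838062e-03,  3.77980537e-04]), 'tau': array([-8.55256494e-04, -5.31812525e+01, -3.52735126e+01,  7.08008185e-02,
        2.44121393e-02, -9.45766601e-05]), 'ee_pos': array([ 0.19773789, -0.51319687,  0.40410304]), 'eef_rot': array([-3.14045095e+00, -6.19560913e-05,  3.67758574e-01]), 'force': array([0.35193911, 1.1213898 , 0.90425168]), 'moment': array([-0.00604458,  0.04349933, -0.00198157]), 'grip_force': 0.0, 'grip_width': 0.0943249454832047}
top [[597.97114132   0.         314.18270032]
 [  0.         597.97114132 230.94564286]
 [  0.           0.           1.        ]] [[-0.02541363 -0.99967559 -0.00169208]
 [-0.98267596  0.02529223 -0.18359811]
 [ 0.18358135 -0.00300313 -0.98299993]] [0.20509883 0.58882478 1.39344428]
side [[436.11619975   0.         317.03208635]
 [  0.         436.11619975 245.30267025]
 [  0.           0.           1.        ]] [[ 0.99978439  0.00199122 -0.02066887]
 [-0.01568816 -0.57966426 -0.81470438]
 [-0.01360326  0.81485298 -0.57950804]] [-0.58223772  0.17990967  0.92445892]
```

View pics/top0.png

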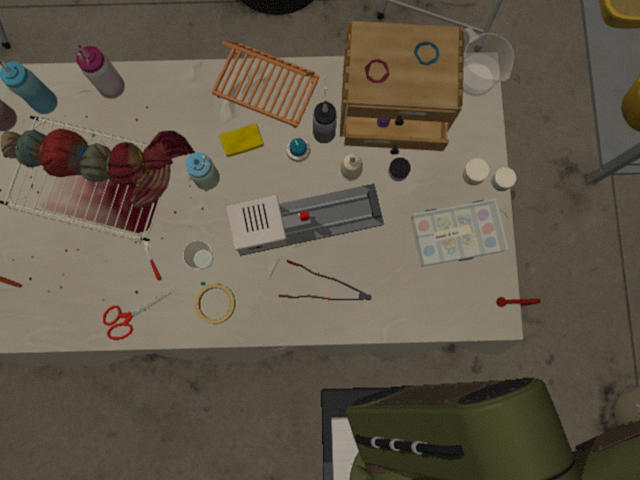

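View pics/side0.png

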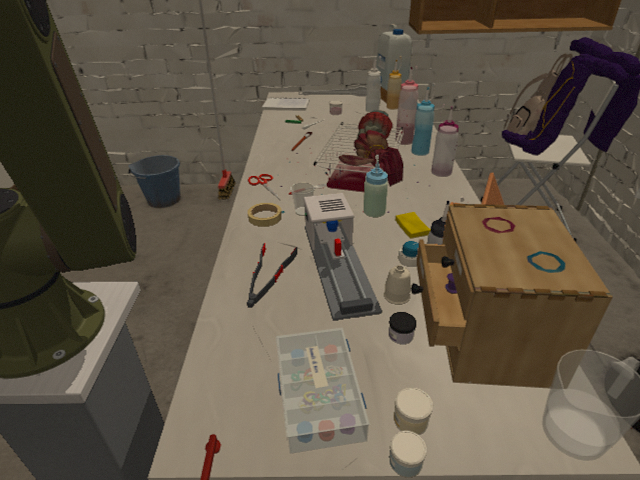

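The top view shows the hood at (258,222), red tab at (305,215), base end at (378,205), tongs pivot at (365,297) with the jaws to the left at (282,262)/(282,297), cup (198,255) and tape (214,303). The side view shows the knob in blue at (332,226) and the tab at (338,246).

```bash
cat > h.py <<'E'
from station import ctrl
import cv2,numpy as np
def cam(n): return ctrl.camera(n)
def ray(c,u,v):
    d=c["R"].T@np.linalg.solve(c["intrinsics"],[u,v,1.]); return -c["R"].T@c["t"],d
def onz(c,u,v,z):
    o,d=ray(c,u,v); return o+d*(z-o[2])/d[2]
def proj(c,X):
    p=c["intrinsics"]@(c["R"]@np.array(X)+c["t"]); return p[:2]/p[2]
def tri(c1,p1,c2,p2):
    A=[];b=[]
    for c,p in((c1,p1),(c2,p2)):
        o,d=ray(c,*p);d/=np.linalg.norm(d);P=np.eye(3)-np.outer(d,d);A.append(P);b.append(P@o)
    return np.linalg.lstsq(np.vstack(A),np.hstack(b),rcond=None)[0]
def blobs(img,kind,box,amin=4):
    h=cv2.cvtColor(img,cv2.COLOR_BGR2HSV)
    if kind=="red": m=cv2.inRange(h,(0,130,60),(9,255,255))|cv2.inRange(h,(171,130,60),(180,255,255))
    if kind=="blue": m=cv2.inRange(h,(100,120,40),(130,255,255))
    if kind=="dark": m=cv2.inRange(h,(0,0,0),(180,140,75))
    k=np.zeros_like(m);x0,y0,x1,y1=box;k[y0:y1,x0:x1]=m[y0:y1,x0:x1]
    n,l,s,ce=cv2.connectedComponentsWithStats(k)
    return [(ce[i].round(1).tolist(),s[i].tolist()) for i in range(1,n) if s[i][4]>=amin],k
E
python3 - <<'E'
from h import *
t=cam("top");s=cam("side")
print("red top",blobs(t["img"],"red",(220,180,400,320))[0])
print("red side",blobs(s["img"],"red",(235,200,400,320))[0])
print("blue side",blobs(s["img"],"blue",(300,200,360,320))[0])
b,m=blobs(t["img"],"dark",(270,250,385,310));print("dark",b)
a=t["img"][180:310,220:390];b=s["img"][185:320,235:385]
cv2.imwrite("pics/c1.png",np.vstack([cv2.resize(a,(680,300) if 0 else (680,520),interpolation=cv2.INTER_CUBIC)]))
cv2.imwrite("pics/c2.png",cv2.resize(b,(600,540),interpolation=cv2.INTER_CUBIC))
E
```

```text
red top [([304.0, 215.4], [300, 211, 9, 10, 74]), ([292.6, 263.2], [287, 261, 12, 5, 19]), ([283.5, 295.0], [280, 295, 8, 1, 8]), ([312.8, 296.6], [312, 296, 3, 2, 5]), ([328.2, 299.0], [328, 298, 2, 3, 4])]
red side [([337.5, 246.7], [335, 238, 6, 18, 101]), ([263.3, 249.1], [262, 243, 4, 13, 31]), ([278.4, 272.9], [274, 265, 9, 17, 57])]
blue side [([332.0, 225.3], [327, 220, 11, 12, 101])]
dark [([290.0, 261.0], [287, 260, 7, 3, 7]), ([344.7, 288.1], [298, 264, 73, 36, 188]), ([295.6, 296.2], [279, 295, 33, 3, 37]), ([319.9, 297.2], [315, 296, 12, 3, 15])]
```

View pics/c1.png

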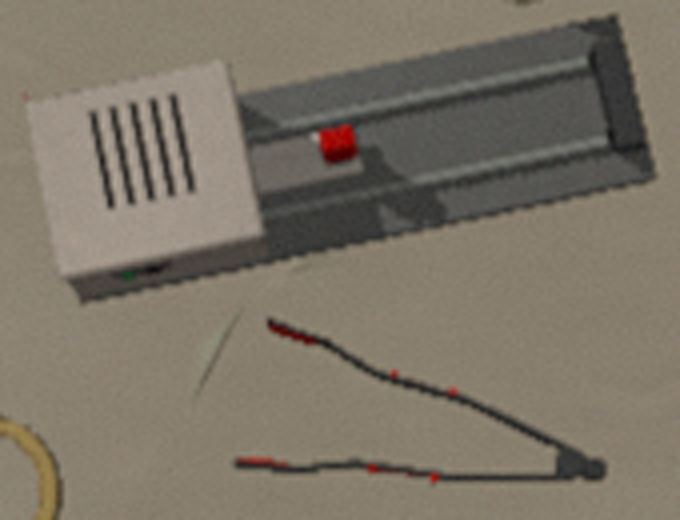

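View pics/c2.png

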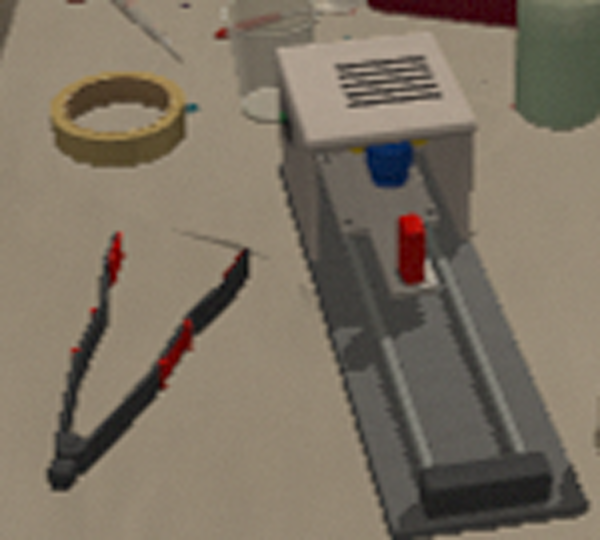

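The crops show the station corners, hood roof corners, tab top, four red ridge marks on the tongs, and the pivot (lower right). I'll use these pixels.

```bash
python3 - <<'E'
from h import *
t=cam("top");s=cam("side")
T=lambda p,z:onz(t,220+p[0]/4-.4,180+p[1]/4-.4,z)
S=lambda p:(235+p[0]/4-.4,185+p[1]/4-.4)
r=lambda a:np.round(a,4)
print("base corners",[r(T(p,.012)[:2]) for p in((617,15),(655,178))])
roof=[T(p,.103)[:2] for p in((27,98),(222,60),(262,235),(65,275))]
print("roof",r(roof),r(np.mean(roof,0)))
ex=(roof[0]+roof[1]-roof[2]-roof[3]); ey=(roof[0]+roof[3]-roof[1]-roof[2])
print("yaw from roof",np.arctan2(ex[1],ex[0]),np.arctan2(-ey[0],ey[1]),np.linalg.norm(ex)/2,np.linalg.norm(ey)/2)
A,B=[T(p,.012)[:2] for p in((617,15),(655,178))];e=A-B;print("yaw base",np.arctan2(e[1],e[0]),np.linalg.norm(e))
yaw=np.mean([np.arctan2(ex[1],ex[0]),np.arctan2(-ey[0],ey[1]),np.arctan2(e[1],e[0])])
R=np.array([[np.cos(yaw),-np.sin(yaw)],[np.sin(yaw),np.cos(yaw)]])
o1=np.mean(roof,0)-R@[0,.11];o2=(A+B)/2-R@[0,-.185];print("yaw",yaw,"origins",r(o1),r(o2))
tt=T((337,136),.072);print("tab top",r(tt),"pred",r(((o1+o2)/2+R@[0,.002])), "tri",r(tri(t,(220+337/4-.4,180+136/4-.4),s,S((411,220)))))
rid=[T(p,.022)[:2] for p in((394,374),(453,392),(373,467),(434,478))];print("ridges",r(rid),"orig",r(np.mean(rid,0)))
pv=T((585,465),.022)[:2];j=(T((293,331),.022)[:2]+T((260,463),.022)[:2])/2
d=j-pv;print("pivot",r(pv),"jaw",r(j),"len",np.linalg.norm(d),"tongs yaw",np.arctan2(d[1],d[0]))
print("cup/tape",r(onz(t,198,248,.081)),r(onz(t,214,303,.025)))
print("knob side",r(tri(t,(262,222),s,(332,225.3))))
E
```

```text
base corners [array([0.7205, 0.0357]), array([0.6148, 0.0166])]
roof [[0.6546 0.3957]
 [0.6747 0.2804]
 [0.569  0.2584]
 [0.5484 0.3734]] [0.6117 0.327 ]
yaw from roof 0.205595084921826 0.17519547820882697 0.10825770089496557 0.11695001304822478
yaw base 0.1790685805855768 0.10741592827997286
yaw 0.18661971457207657 origins [0.6321 0.2189] [0.6333 0.2079]
tab top [0.6337 0.2138 0.072 ] pred [0.6323 0.2154] tri [0.6328 0.2137 0.0736]
ridges [[0.4949 0.183 ]
 [0.483  0.1473]
 [0.4386 0.1972]
 [0.431  0.1604]] orig [0.4619 0.172 ]
pivot [0.4365 0.0686] jaw [0.4829 0.255 ] len 0.19209061497919264 tongs yaw 1.327059147506862
cup/tape [0.555  0.4658 0.081 ] [0.4284 0.4366 0.025 ]
knob side [0.6214 0.3168 0.0478]
```

```bash
cat > go.py <<'E'
from h import *
import sys
from scipy.spatial.transform import Rotation as Ro
def go(x,y,tip,yaw):
    """shift (cm) and turn in tool axes to put grasp axis at x,y with the fingertips at height tip, pointing down"""
    o=ctrl.get_obs();R=Ro.from_euler("xyz",o["eef_rot"]);G=Ro.from_euler("xyz",[np.pi,0,yaw])
    d=R.inv().apply(np.array([x,y,tip+.199])-o["ee_pos"])*100
    print("row",np.round(d,2),np.round((R.inv()*G).as_rotvec(),3),"q",np.round(o["qpos"],2),"t",o["time_s"])
if __name__=="__main__": go(*map(float,sys.argv[1:]))
E
python3 go.py .6335 .2140 .12 1.755
```

```text
row [ 66.81 -52.18   8.57] [-0.    -0.    -1.387] q [-1.27  0.3   1.52 -0.    1.32 -0.07] t 0.3
```

```bash
python3 -m jog '[[66.8,-52.2,3,0,0,-1.387],[66.8,-52.2,3,0,0,-1.387],[66.8,-52.2,3,0,0,-1.387],[66.8,-52.2,3,0,0,-1.387],[66.8,-52.2,3,0,0,-1.387],[66.8,-52.2,3,0,0,-1.387],[66.8,-52.2,3,0,0,-1.387],[66.8,-52.2,3,0,0,-1.387]]' 60 20; python3 go.py .6335 .2140 .12 1.755
```

```text
time_s: 1.1
ee_pos: [0.4037, -0.1683, 0.3907]
eef_rot: [3.141, 0.0, 1.574]
force: [0.2, 0.1, -0.0]
grip_width: 0.0564
grip_force: 0.0
row [38.16 23.09  7.17] [ 0.001  0.    -0.181] q [-0.48  0.06  1.84 -0.    1.24 -0.48] t 1.1
```

```bash
python3 -m jog '[[38.2,23.1,4,0,0,-0.181],[38.2,23.1,4,0,0,-0.181],[38.2,23.1,4,0,0,-0.181],[38.2,23.1,4,0,0,-0.181],[38.2,23.1,4,0,0,-0.181],[38.2,23.1,4,0,0,-0.181],[38.2,23.1,4,0,0,-0.181],[38.2,23.1,4,0,0,-0.181]]'; python3 go.py .6335 .2140 .12 1.755;python3 -m jog '[[0,0,0,0,0,0]]'
```

```text
time_s: 1.9
ee_pos: [0.6111, 0.1721, 0.3545]
eef_rot: [3.142, 0.0, 1.749]
force: [1.1, -1.1, 0.8]
grip_width: 0.0563
grip_force: 0.0
row [3.73 2.95 3.55] [ 0.     0.    -0.006] q [ 0.22  0.53  1.32 -0.    1.29  0.04] t 1.9
time_s: 2.0
ee_pos: [0.6115, 0.1744, 0.3525]
eef_rot: [-3.139, -0.0, 1.753]
force: [-0.2, -0.5, -0.6]
grip_width: 0.056
grip_force: 0.0
```

```bash
python3 go.py .6335 .2140 .045 1.755
```

```text
row [ 3.49  2.9  10.84] [-0.002 -0.    -0.002] q [0.22 0.53 1.32 0.   1.29 0.04] t 2.0
```

```bash
python3 -m jog '[[3.5,2.9,1,0,0,0],[3.5,2.9,3,0,0,0],[3.5,2.9,6,0,0,0],[3.5,2.9,9,0,0,0],[3.5,2.9,10.8,0,0,0],[3.5,2.9,10.8,0,0,0]]'; python3 -m jog '[[0,0,0,0,0,0],[0,0,0,0,0,0],[0,0,0,0,0,0],[0,0,0,0,0,0],[0,0,0,0,0,0],[0,0,0,0,0,0]]' 0 15;  python3 go.py .6335 .2140 .045 1.755
```

```text
time_s: 2.6
ee_pos: [0.6321, 0.2089, 0.2441]
eef_rot: [-3.137, 0.0, 1.748]
force: [-0.5, -0.1, 0.5]
grip_width: 0.0561
grip_force: 0.0
time_s: 3.2
ee_pos: [0.6328, 0.2096, 0.2471]
eef_rot: [3.14, -0.0, 1.749]
force: [-0.8, -0.6, -0.9]
grip_width: 0.0139
grip_force: 15.0
row [0.42 0.14 0.31] [ 0.001 -0.    -0.006] q [ 0.26  0.71  1.29 -0.    1.14  0.09] t 3.2
```

```bash
python3 -m jog '[[-0.2,0,0,0,0,0],[-0.6,0,0,0,0,0],[-1.2,0,0,0,0,0],[-1.9,0,0,0,0,0],[-2.6,0,0,0,0,0],[-3.3,0,0,0,0,0],[-4,0,0,0,0,0],[-4.7,0,0,0,0,0]]';python3 -m jog '[[-0.7,0,0,0,0,0],[-1.4,0,0,0,0,0],[-2.1,0,0,0,0,0],[-2.8,0,0,0,0,0],[-3.5,0,0,0,0,0],[-4.2,0,0,0,0,0],[-4.9,0,0,0,0,0],[-5.6,0,0,0,0,0]]';python3 -m jog '[[-0.7,0,0,0,0,0],[-1.3,0,0,0,0,0],[-1.9,0,0,0,0,0],[-2.4,0,0,0,0,0],[-2.9,0,0,0,0,0],[-3.3,0,0,0,0,0],[-3.6,0,0,0,0,0],[-3.9,0,0,0,0,0]]';python3 -m jog '[[-0.3,0,0,0,0,0],[-0.6,0,0,0,0,0],[-0.9,0,0,0,0,0],[-1.2,0,0,0,0,0],[-1.4,0,0,0,0,0],[-1.6,0,0,0,0,0]]'
```

```text
time_s: 4.0
ee_pos: [0.6415, 0.1629, 0.2471]
eef_rot: [3.139, -0.0, 1.749]
force: [8.5, 3.6, -2.0]
grip_width: 0.0141
grip_force: 15.0
time_s: 4.8
ee_pos: [0.6516, 0.1079, 0.2471]
eef_rot: [3.138, -0.0, 1.749]
force: [13.6, 4.3, -5.6]
grip_width: 0.0135
grip_force: 15.0
time_s: 5.6
ee_pos: [0.6587, 0.0697, 0.2471]
eef_rot: [3.137, -0.0, 1.749]
force: [16.4, 5.0, -8.0]
grip_width: 0.014
grip_force: 15.0
time_s: 6.2
ee_pos: [0.6612, 0.0564, 0.2472]
eef_rot: [3.137, -0.004, 1.75]
force: [12.8, 25.1, -3.6]
grip_width: 0.0138
grip_force: 15.0
```

```bash
python3 -m jog '[[-0.3,0,0,0,0,0],[-0.3,0,0,0,0,0],[-0.3,0,0,0,0,0]]'; python3 -m jog '[[-0.1,0,0,0,0,0],[-0.1,0,0,0,0,0],[-0.1,0,0,0,0,0],[-0.1,0,-3,0,0,0],[-0.1,0,-7,0,0,0],[-0.1,0,-11,0,0,0],[-0.1,12,-13,0,0,0],[-0.1,12,-13,0,0,0]]' 80; python3 - <<'E'
from h import *
t=cam("top");s=cam("side")
b=s["img"][185:320,235:385];a=t["img"][170:300,220:390]
cv2.imwrite("pics/d.png",np.vstack([cv2.resize(a,(392,300)),cv2.resize(b,(392,300),interpolation=cv2.INTER_CUBIC)]))
cv2.imwrite("pics/t1.png",t["img"]);cv2.imwrite("pics/s1.png",s["img"])
for n,c in(("top",t),("side",s)):
  print(n,"red",blobs(c["img"],"red",(280,180,400,300))[0],"blue",blobs(c["img"],"blue",(270,180,400,300))[0])
E
```

```text
time_s: 6.5
ee_pos: [0.6617, 0.0535, 0.2474]
eef_rot: [3.137, -0.004, 1.75]
force: [13.4, 21.4, -3.4]
grip_width: 0.0143
grip_force: 15.0
time_s: 7.3
ee_pos: [0.744, 0.0643, 0.374]
eef_rot: [3.139, 0.001, 1.748]
force: [-0.6, -0.9, 1.0]
grip_width: 0.0738
grip_force: 0.0
top red [([292.4, 263.0], [287, 261, 12, 5, 20]), ([283.4, 294.9], [280, 294, 8, 2, 9]), ([312.8, 296.6], [312, 296, 3, 2, 5])] blue [([320.5, 208.1], [315, 202, 12, 13, 121])]
side red [([342.2, 184.1], [327, 180, 30, 11, 238]), ([290.0, 192.5], [289, 192, 3, 2, 4]), ([292.9, 251.0], [291, 248, 5, 7, 7]), ([281.1, 269.0], [280, 265, 3, 9, 22]), ([353.2, 287.0], [350, 278, 8, 20, 137])] blue [([345.6, 257.6], [340, 250, 13, 17, 178])]
```

View pics/d.png

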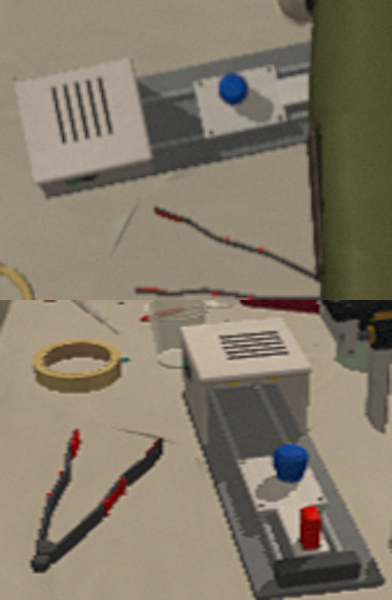

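The carriage is out with the knob upright on it (knob at top (320,208)), the tab at side (353,287) next to the stop.

```bash
python3 - <<'E'
from h import *
t=cam("top");s=cam("side")
a=onz(s,337.5,246.7,.052);b=onz(s,353.2,287,.052);print(a,b,np.linalg.norm(a-b))
k=tri(t,(320.5,208.1),s,(345.6,257.6));print("knob",k, onz(t,320.5,208.1,.058))
tong=onz(t,220+(394+453+373+434)/16-.4,180+(374+392+467+478)/16-.4,.022);print(tong)
E
for y in 1.327; do python3 go.py .462 .172 .08 $y; done; python3 -c "
from h import *;print(ctrl.get_obs()['ee_pos'],ctrl.get_obs()['time_s'])"
```

```text
[0.63278623 0.21429721 0.052     ] [0.66111872 0.06467157 0.052     ] 0.15228448253018587
knob [0.65081363 0.17301401 0.049761  ] [0.64939998 0.17318048 0.058     ]
[0.4617674  0.17197276 0.022     ]
row [ 15.57 -25.81   9.1 ] [-0.002  0.     0.421] q [ 0.04  0.8   0.86 -0.    1.49 -0.14] t 7.5
[0.74371487 0.06438274 0.36935037] 7.5
```

```bash
python3 -m jog '[[15.6,-25.8,5,0,0,0.43],[15.6,-25.8,5,0,0,0.43],[15.6,-25.8,5,0,0,0.43],[15.6,-25.8,5,0,0,0.43],[15.6,-25.8,5,0,0,0.43],[15.6,-25.8,5,0,0,0.43],[15.6,-25.8,5,0,0,0.43],[15.6,-25.8,5,0,0,0.43]]' 100; python3 -m jog '[[0,0,0,0,0,0],[0,0,0,0,0,0]]'; python3 go.py .462 .171 .004 1.32; python3 - <<'E'
from h import *
t=cam("top");s=cam("side")
a=t["img"][170:320,240:400]
cv2.imwrite("pics/e.png",cv2.resize(a,(640,600),interpolation=cv2.INTER_CUBIC))
E
```

```text
time_s: 8.3
ee_pos: [0.4601, 0.1726, 0.3215]
eef_rot: [3.141, -0.0, 1.32]
force: [-0.1, -0.7, -0.4]
grip_width: 0.0938
grip_force: 0.0
time_s: 8.5
ee_pos: [0.4629, 0.1719, 0.3213]
eef_rot: [3.141, -0.0, 1.318]
force: [0.1, 0.4, 0.7]
grip_width: 0.094
grip_force: 0.0
row [-0.11 -0.07 11.83] [ 0.001 -0.    -0.002] q [ 0.28  0.26  1.77 -0.    1.1   0.53] t 8.5
```

View pics/e.png

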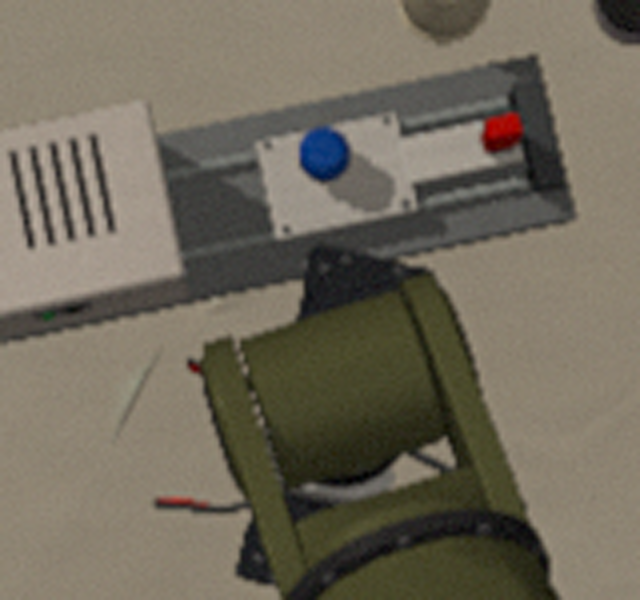

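The image shows the tab at (503,130) abutting the end stop and the knob standing at (324,153) on the deck. I'll check the travel by the tab blob and the deck corners.

```bash
python3 - <<'E'
from h import *
t=cam("top")
b=blobs(t["img"],"red",(340,180,390,230))[0];print(b)
c=b[0][0];p=onz(t,*c,.068);q=onz(t,304,215.4,.068);print(p,np.linalg.norm(p-q))
T=lambda p,z:onz(t,240+p[0]/4-.4,170+p[1]/4-.4,z)
d=[T(x,.032)[:2] for x in((260,145),(395,115),(413,210),(275,237))];m=np.mean(d,0);print(d,m)
e=(T((538,57),.012)+T((575,215),.012))/2;print("base end",e,np.linalg.norm(e[:2]-m),"expect .130 at stop")
print("knob",onz(t,*blobs(t["img"],"blue",(300,180,345,230))[0][0][0],.06))
E
```

```text
[([365.2, 202.4], [361, 198, 10, 10, 79])]
[0.65847628 0.06479163 0.068     ] 0.15147123932805703
[array([0.66201542, 0.21205303]), array([0.67895941, 0.12776383]), array([0.61848701, 0.11864392]), array([0.60373104, 0.20412806])] [0.64079822 0.16564721]
base end [0.66794388 0.0258288  0.012     ] 0.14242918949435618 expect .130 at stop
knob [0.64944522 0.17319664 0.06      ]
```

```bash
python3 -m jog '[[0,0,3,0,0,0],[0,0,6,0,0,0],[0,0,9,0,0,0],[0,0,11,0,0,0],[0,0,11.8,0,0,0],[0,0,11.8,0,0,0],[0,0,11.8,0,0,0]]'; python3 go.py .462 .171 .004 1.32
```

```text
time_s: 9.35
ee_pos: [0.4624, 0.1725, 0.2038]
eef_rot: [3.141, -0.001, 1.319]
force: [0.7, 1.4, 0.4]
grip_width: 0.094
grip_force: 0.0
row [-0.16 -0.    0.08] [ 0.001 -0.001 -0.001] q [ 0.28  0.45  1.85 -0.    0.84  0.54] t 9.35
```

The images put the travel at about 152 mm. The force rise says the carriage hit the stop, but the reading is ambiguous. Re-pulling the tab with a firmer grip is cheap, so I'll do that before taking the tongs.

```bash
python3 -m jog '[[0,0,-4,0,0,0],[0,0,-8,0,0,0],[0,0,-12,0,0,0],[0,0,-14,0,0,0]]';  python3 go.py .660 .0635 .12 1.755
```

```text
time_s: 9.75
ee_pos: [0.462, 0.1726, 0.3478]
eef_rot: [3.136, -0.003, 1.319]
force: [0.7, -0.1, 0.5]
grip_width: 0.0941
grip_force: 0.0
row [-5.64 21.87  2.98] [ 0.006 -0.002 -0.436] q [0.28 0.23 1.75 0.   1.16 0.54] t 9.75
```

```bash
python3 -m jog '[[-5.6,21.9,1,0,0,-0.436],[-5.6,21.9,1,0,0,-0.436],[-5.6,21.9,1,0,0,-0.436],[-5.6,21.9,1,0,0,-0.436],[-5.6,21.9,1,0,0,-0.436],[-5.6,21.9,3,0,0,-0.436],[-5.6,21.9,3,0,0,-0.436]]' 60;  python3 go.py .660 .0635 .045 1.755
```

```text
time_s: 10.45
ee_pos: [0.6601, 0.0632, 0.3115]
eef_rot: [-3.139, -0.0, 1.754]
force: [-0.8, -0.7, -0.1]
grip_width: 0.0565
grip_force: 0.0
row [0.03 0.02 6.75] [-0.003 -0.    -0.001] q [ 0.04  0.63  1.26  0.    1.25 -0.14] t 10.45
```

```bash
python3 -m jog '[[0,0,3,0,0,0],[0,0,5,0,0,0],[0,0,6.7,0,0,0],[0,0,6.7,0,0,0]]'; python3 -m jog '[[0,0,0,0,0,0],[0,0,0,0,0,0],[0,0,0,0,0,0],[0,0,0,0,0,0],[0,0,0,0,0,0]]' 0 30;python3 -m jog '[[-0.2,0,0,0,0,0],[-0.4,0,0,0,0,0],[-0.6,0,0,0,0,0],[-0.8,0,0,0,0,0],[-0.8,0,0,0,0,0]]'
```

```text
time_s: 10.85
ee_pos: [0.6597, 0.064, 0.2449]
eef_rot: [-3.139, -0.0, 1.755]
force: [0.3, 0.2, -0.5]
grip_width: 0.0563
grip_force: 0.0
time_s: 11.35
ee_pos: [0.6602, 0.0637, 0.2464]
eef_rot: [3.141, 0.0, 1.755]
force: [-0.3, -0.7, 0.1]
grip_width: 0.0195
grip_force: 0.0
time_s: 11.85
ee_pos: [0.6614, 0.0596, 0.2461]
eef_rot: [3.14, -0.007, 1.757]
force: [0.1, 30.6, -0.3]
grip_width: 0.0134
grip_force: 30.0
```

The force jumped to 30 N straight away, so the carriage is hard against the stop. Back to the tongs.

```bash
python3 -m jog '[[0.3,0,0,0,0,0],[0.3,0,0,0,0,0],[0.3,0,0,0,0,0],[0.3,0,-3,0,0,0],[0.3,0,-7,0,0,0],[0.3,0,-11,0,0,0],[0.3,0,-11,0,0,0]]' 60; python3 go.py .462 .172 .12 1.32
```

```text
time_s: 12.55
ee_pos: [0.6613, 0.0582, 0.3624]
eef_rot: [3.132, 0.002, 1.754]
force: [0.3, 1.0, 0.2]
grip_width: 0.0562
grip_force: 0.0
row [ 14.83 -17.56   4.15] [ 0.009 -0.     0.434] q [ 0.03  0.59  1.21 -0.    1.34 -0.15] t 12.55
```

```bash
python3 -m jog '[[14.8,-17.6,2,0,0,0.434],[14.8,-17.6,2,0,0,0.434],[14.8,-17.6,2,0,0,0.434],[14.8,-17.6,2,0,0,0.434],[14.8,-17.6,2,0,0,0.434],[14.8,-17.6,2,0,0,0.434],[14.8,-17.6,2,0,0,0.434],[14.8,-17.6,2,0,0,0.434]]' 100; python3 go.py .462 .172 .004 1.32
```

```text
time_s: 13.35
ee_pos: [0.4617, 0.1715, 0.336]
eef_rot: [3.141, -0.0, 1.32]
force: [-0.0, -0.3, -0.0]
grip_width: 0.0939
grip_force: 0.0
row [5.00e-02 1.00e-02 1.33e+01] [ 0. -0. -0.] q [ 0.28  0.24  1.76 -0.    1.14  0.53] t 13.35
```

```bash
python3 -m jog '[[0,0,4,0,0,0],[0,0,8,0,0,0],[0,0,11,0,0,0],[0,0,12.5,0,0,0],[0,0,13.3,0,0,0],[0,0,13.3,0,0,0],[0,0,13.3,0,0,0]]'; python3 -m jog '[[0,0,0,0,0,0],[0,0,0,0,0,0],[0,0,0,0,0,0],[0,0,0,0,0,0],[0,0,0,0,0,0],[0,0,0,0,0,0],[0,0,0,0,0,0],[0,0,0,0,0,0]]' 45.5 25;  python3 go.py .462 .172 .004 1.32
```

```text
time_s: 14.05
ee_pos: [0.4615, 0.1719, 0.2037]
eef_rot: [3.141, -0.001, 1.32]
force: [-0.7, 0.5, 0.3]
grip_width: 0.0939
grip_force: 0.0
time_s: 14.85
ee_pos: [0.4611, 0.1721, 0.2032]
eef_rot: [3.141, -0.0, 1.321]
force: [0.7, 0.1, 2.0]
grip_width: 0.0431
grip_force: 6.2
row [0.01 0.09 0.02] [ 0.001 -0.     0.001] q [ 0.28  0.45  1.85 -0.    0.84  0.53] t 14.85
```

```bash
python3 -m jog '[[0,0,-0.5,0,0,0],[0,0,-1.5,0,0,0],[0,0,-3,0,0,0],[0,0,-5,0,0,0],[0,0,-7,0,0,0],[0,0,-9,0,0,0],[0,0,-11,0,0,0],[0,0,-11,0,0,0]]'; python3 - <<'E'
from h import *
t=cam("top");s=cam("side");cv2.imwrite("pics/f.png",np.vstack([cv2.resize(t["img"][170:320,220:420],(400,300)),cv2.resize(s["img"][160:310,220:420],(400,300))]))
b=lambda c,k,x:[(q[0],q[1][4]) for q in blobs(c["img"],k,x)[0]]
print(b(t,"red",(240,220,345,320)),b(s,"red",(220,180,330,320)))
kt=b(t,"blue",(290,180,350,240))[0][0];ks=b(s,"blue",(320,230,370,290))[0][0]
print("knob",tri(t,kt,s,ks),onz(t,*kt,.06),onz(s,*ks,.053))
E
```

```text
time_s: 15.65
ee_pos: [0.4611, 0.1722, 0.3158]
eef_rot: [3.138, -0.002, 1.321]
force: [0.1, -0.0, -1.5]
grip_width: 0.0432
grip_force: 5.5
[([286.2, 261.2], 15), ([284.0, 286.1], 18)] [([328.6, 182.5], 8), ([263.7, 212.2], 46), ([250.0, 233.2], 4), ([269.0, 238.2], 21)]
knob [0.65092934 0.1729958  0.04981074] [0.64919631 0.17320345 0.06      ] [0.65010053 0.16855734 0.053     ]
```

View pics/f.png

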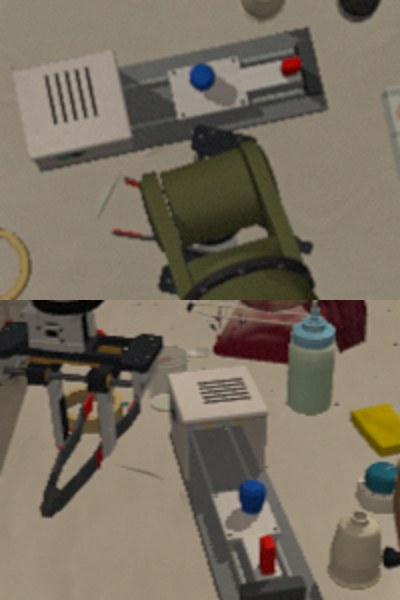

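The tongs are held level at 43 mm, with the jaws at top (286,261)/(284,286). The knob is still standing at (320,208).

```bash
python3 - <<'E'
from h import *
t=cam("top");o=ctrl.get_obs();y=o["eef_rot"][2]
for z in(.124,.134):
  a=onz(t,286.2,261.2,z)[:2];b=onz(t,284,286.1,z)[:2];m=(a+b)/2-o["ee_pos"][:2]
  print(z,"along",m@[np.cos(y),np.sin(y)],"left",m@[-np.sin(y),np.cos(y)],"gap",np.linalg.norm(a-b))
E
# target: jaw on knob (.650,.1715), yaw .184, tool 87 mm back
python3 - <<'E'
from go import *
y=.184;L=.086
go(.650-L*np.cos(y),.1715-L*np.sin(y),.117,y)
E
```

```text
0.124 along 0.08984033212536394 left -0.001152604366684625 gap 0.05701354793855186
0.134 along 0.08909419086227678 left -0.0001543836123930799 gap 0.056592538223683965
row [ 1.02 10.56 -0.38] [-0.000e+00  1.000e-03  1.137e+00] q [0.28 0.27 1.79 0.   1.08 0.53] t 15.8
```

```bash
python3 -m jog '[[0,0,-1.5,0,0,0.14],[0,0,-1.5,0,0,0.28],[0,0,-1.5,0,0,0.42],[0.2,2,-1.5,0,0,0.56],[0.4,4,-1.5,0,0,0.7],[0.6,6,-1.5,0,0,0.84],[0.8,8,-1.5,0,0,0.98],[1,10.5,-1.5,0,0,1.137]]'; python3 -m jog '[[0,0,0,0,0,0],[0,0,0,0,0,0]]'
python3 - <<'E'
from go import *
y=.184;L=.087
go(.650-L*np.cos(y),.172-L*np.sin(y),.117,y)
t=cam("top");s=cam("side");o=ctrl.get_obs();y=o["eef_rot"][2];print(o["grip_width"])
b=lambda c,k,x:[(q[0],q[1][4]) for q in blobs(c["img"],k,x)[0]]
print(b(t,"red",(270,180,345,260)),b(t,"blue",(290,180,350,240)))
cv2.imwrite("pics/g.png",np.vstack([cv2.resize(t["img"][170:270,260:400],(560,300) if 0 else (560,400)),cv2.resize(s["img"][160:310,220:420],(560,200) if 0 else (560,200))]))
E
```

```text
time_s: 16.6
ee_pos: [0.5657, 0.1557, 0.3265]
eef_rot: [-3.142, 0.002, 0.185]
force: [-0.4, 0.1, -0.6]
grip_width: 0.0427
grip_force: 5.5
time_s: 16.8
ee_pos: [0.565, 0.1557, 0.3264]
eef_rot: [-3.142, 0.003, 0.193]
force: [0.2, -0.0, -0.4]
grip_width: 0.0426
grip_force: 5.5
row [-0.04 -0.05  1.04] [-0.     0.003  0.009] q [0.21 0.45 1.5  0.   1.19 1.58] t 16.8
0.04300030256470921
[] []
```

View pics/g.png

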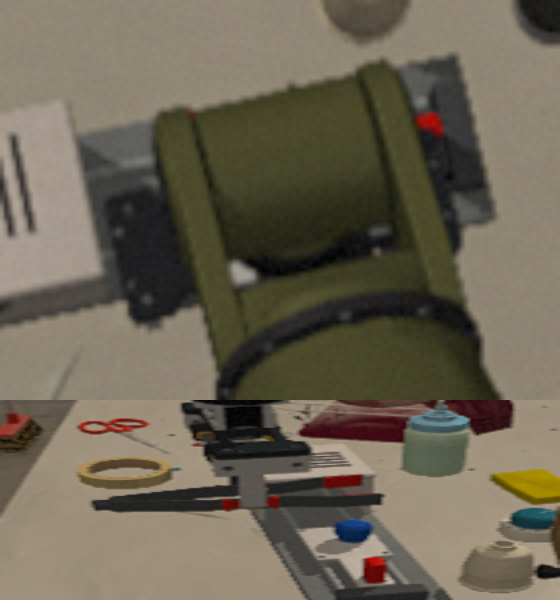

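The wrist hides the knob from above. The side view shows the tongs level over the deck, with the jaws reaching the knob's line. I'll go down partway and check from the side.

```bash
python3 -m jog '[[0,0,1,0,0,0],[0,0,2.5,0,0,0],[0,0,4.2,0,0,0],[0,0,4.2,0,0,0],[0,0,4.2,0,0,0]]'
python3 - <<'E'
from go import *
s=cam("side");o=ctrl.get_obs();y=o["eef_rot"][2];print(o["ee_pos"],y)
b=lambda c,k,x:[q for q in blobs(c["img"],k,x)[0]]
print(b(s,"red",(290,180,380,300)),b(s,"blue",(320,220,370,290)))
und=o["ee_pos"][2]-.199-.004
for n,d,l in(("jaw",.087,0),("Rtip_out",.103+.002,-.03),("Rtip_in",.105,-.025),("Ltip",.105,.025)):
  print(n,proj(s,[o["ee_pos"][0]+d*np.cos(y)-l*np.sin(y),o["ee_pos"][1]+d*np.sin(y)+l*np.cos(y),und+.022]))
print("knob top pred",proj(s,[.65,.172,.067]),"foot",proj(s,[.65,.172,.032]))
cv2.imwrite("pics/h.png",cv2.resize(s["img"][190:310,260:420],(800,600),interpolation=cv2.INTER_CUBIC))
E
```

```text
time_s: 17.4
ee_pos: [0.565, 0.1559, 0.2855]
eef_rot: [3.142, 0.001, 0.191]
force: [0.0, -0.1, -0.4]
grip_width: 0.043
grip_force: 5.5
[0.5651578  0.15585722 0.28620238] 0.19104364844251465
[([347.3, 184.1], [328, 180, 37, 11, 301]), ([342.0, 235.6], [335, 231, 14, 10, 106]), ([348.0, 245.5], [342, 245, 13, 2, 13]), ([317.8, 251.5], [316, 247, 5, 10, 32]), ([302.4, 253.3], [300, 250, 7, 8, 42]), ([353.2, 287.1], [350, 278, 8, 20, 138])] [([345.7, 259.5], [340, 254, 13, 13, 131])]
jaw [346.11765811 238.32277053]
Rtip_out [357.20376805 244.76483298]
Rtip_in [356.61976182 243.50422191]
Ltip [351.03301349 231.44490382]
knob top pred [345.58481045 251.91763993] foot [345.33063504 263.77765632]
```

View pics/h.png

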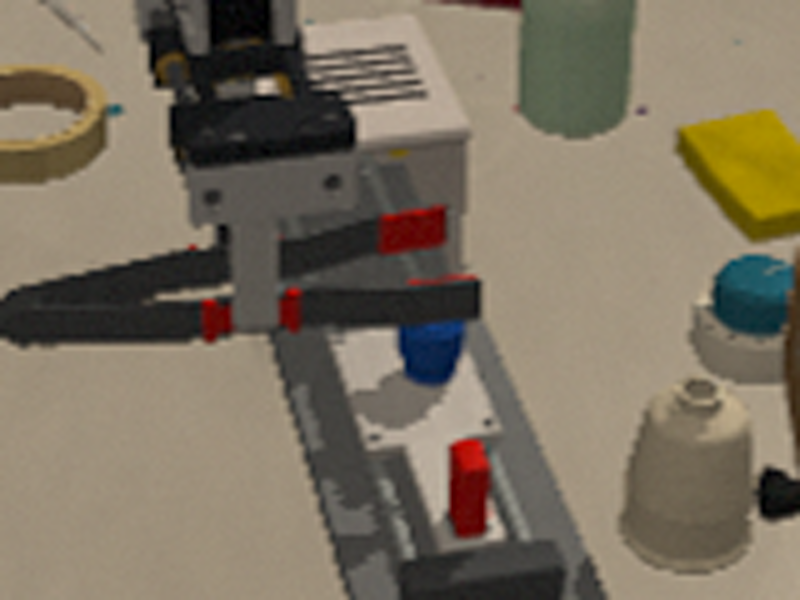

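The tongs' tips fall where predicted: right (356,245), left (349,231). The knob at column 345.6 lines up with mid-jaw at 345.3, so I'll descend.

```bash
python3 -m jog '[[0,0,0.6,0,0,0],[0,0,1.2,0,0,0],[0,0,1.8,0,0,0],[0,0,2.4,0,0,0],[0,0,3,0,0,0],[0,0,3.6,0,0,0],[0,0,4,0,0,0],[0,0,4,0,0,0]]'
python3 - <<'E'
from go import *
s=cam("side");b=lambda c,k,x:[q for q in blobs(c["img"],k,x)[0]]
print(b(s,"red",(290,200,380,300)),b(s,"blue",(320,220,370,290)))
cv2.imwrite("pics/i.png",cv2.resize(s["img"][220:295,290:390],(800,600),interpolation=cv2.INTER_CUBIC))
E
```

```text
time_s: 18.25
ee_pos: [0.565, 0.1558, 0.2453]
eef_rot: [-3.142, 0.001, 0.191]
force: [0.1, 0.2, -1.2]
grip_width: 0.0424
grip_force: 5.5
[([340.6, 248.7], [335, 245, 14, 10, 74]), ([348.0, 259.8], [342, 259, 13, 2, 13]), ([318.5, 265.5], [316, 262, 5, 9, 31]), ([303.3, 267.7], [301, 264, 6, 9, 39]), ([353.3, 287.0], [350, 278, 8, 20, 137])] [([345.6, 254.7], [340, 250, 13, 11, 107])]
```

View pics/i.png

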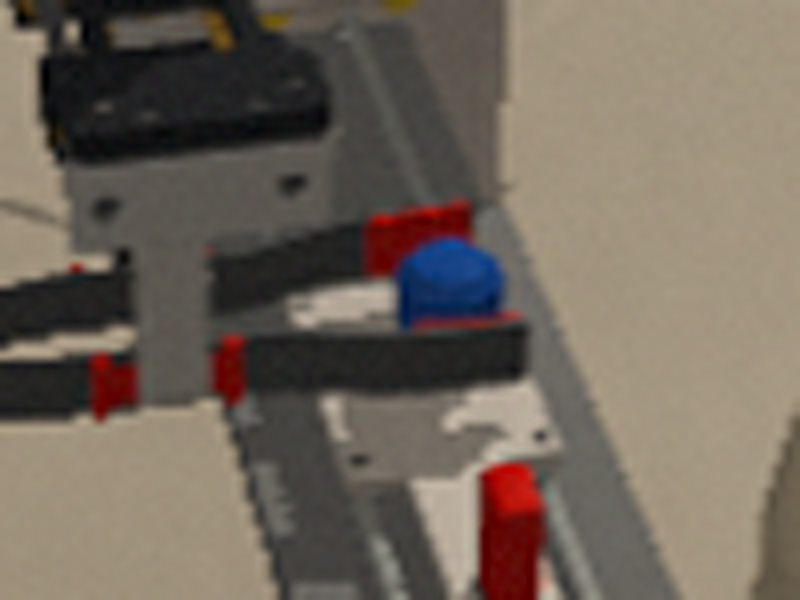

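The knob stands between the pads, centred. Now I'll close at 30 N.

```bash
python3 -m jog '[[0,0,0,0,0,0],[0,0,0,0,0,0],[0,0,0,0,0,0],[0,0,0,0,0,0]]' 38 30; python3 -m jog '[[0,0,0,0,0,0],[0,0,0,0,0,0],[0,0,0,0,0,0],[0,0,0,0,0,0],[0,0,0,0,0,0],[0,0,0,0,0,0]]' 0 30
```

```text
time_s: 18.7
ee_pos: [0.5652, 0.1558, 0.2461]
eef_rot: [-3.142, -0.0, 0.191]
force: [-0.3, -0.5, -1.6]
grip_width: 0.0356
grip_force: 6.9
time_s: 19.3
ee_pos: [0.5651, 0.1558, 0.246]
eef_rot: [-3.142, -0.0, 0.191]
force: [-0.3, -0.3, -1.6]
grip_width: 0.0315
grip_force: 30.0
```

Stopped at 31.5 mm with 30 N, so the jaws are on the knob. Lifting.

```bash
python3 -m jog '[[0,0,-0.3,0,0,0],[0,0,-0.9,0,0,0],[0,0,-1.8,0,0,0],[0,0,-3,0,0,0],[0,0,-4.2,0,0,0],[0,0,-5.4,0,0,0],[0,0,-6.6,0,0,0],[0,0,-7.6,0,0,0]]'; python3 -m jog '[[0,0,-1,0,0,0],[0,0,-1.8,0,0,0],[0,0,-2.3,0,0,0],[0,0,-2.5,0,0,0],[0,0,-2.5,0,0,0],[0,0,-2.5,0,0,0],[0,0,-2.5,0,0,0],[0,0,-2.5,0,0,0]]'
python3 - <<'E'
from go import *
s=cam("side");b=lambda c,k,x:[q for q in blobs(c["img"],k,x)[0]]
print(b(s,"red",(290,180,380,300)),b(s,"blue",(320,190,370,290)))
cv2.imwrite("pics/j.png",cv2.resize(s["img"][180:300,260:420],(800,600),interpolation=cv2.INTER_CUBIC))
E
```

```text
time_s: 20.1
ee_pos: [0.5651, 0.1558, 0.3234]
eef_rot: [-3.142, -0.001, 0.191]
force: [0.7, -0.1, -2.0]
grip_width: 0.0312
grip_force: 30.0
time_s: 20.9
ee_pos: [0.5651, 0.1558, 0.3467]
eef_rot: [-3.142, 0.001, 0.191]
force: [-1.3, -0.1, -1.0]
grip_width: 0.0311
grip_force: 30.0
[([348.5, 184.0], [329, 180, 36, 12, 259]), ([341.0, 214.2], [337, 211, 14, 10, 38]), ([348.0, 220.0], [345, 220, 7, 1, 7]), ([316.7, 226.8], [315, 222, 5, 10, 35]), ([301.2, 229.4], [299, 225, 6, 10, 45]), ([353.3, 287.0], [350, 278, 8, 20, 139])] [([345.9, 216.5], [340, 213, 14, 8, 76]), ([347.3, 229.7], [344, 229, 7, 2, 9])]
```

View pics/j.png

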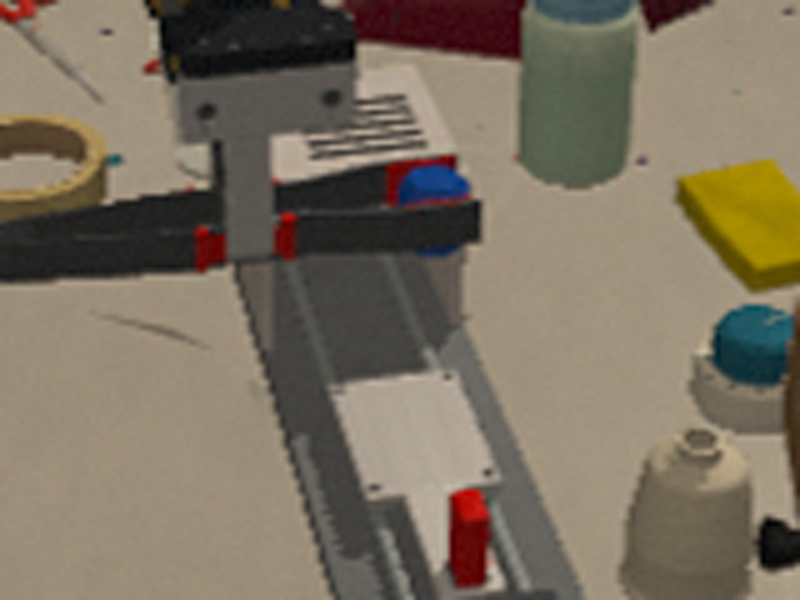

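The knob is clamped in the jaws about 10 cm above the empty deck, and the carriage is still out. Handing in.

```bash
python3 -m jog '[[0,0,0,0,0,0],[0,0,0,0,0,0],[0,0,0,0,0,0]]'; python3 -c "
from station import ctrl;print(ctrl.hand_in())"
```

```text
time_s: 21.25
ee_pos: [0.5651, 0.1558, 0.347]
eef_rot: [3.142, 0.0, 0.191]
force: [0.1, 0.4, -1.1]
grip_width: 0.0315
grip_force: 30.0
the job is handed in; nothing more can be done
None
```

I handed the job in at 21.3 s with the knob held still in the tongs about 10 cm above the deck and the carriage out at its stop; the hand-in returned no verdict.

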